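# Put the assay reagents back in the bench cooler

## Robot

A 6-joint arm with a two-finger parallel gripper is mounted at the origin on a cart in front of the work surface, level with it; the furniture and walls round the work are solid. World frame = base frame: x ahead of the robot, y to its left, z up, the work surface at z = 0. Lengths are in mm, angles in degrees, forces in N, time in s.
With the tool pointing down it reaches from about 300 to 850 mm from the base axis. Payload 4.2 kg.
Tool frame: the origin (TCP) lies at the very end of the fingers, on their centre line; the grasp point (between the pads) lies 19 mm behind it; z points along the fingers, y is the line along which they close (so a half turn about z gives the same grasp; the last joint's range is limited). The gripper opens to 91 mm and grips with 3 to 60 N. Pads are 32 mm wide; open, the fingers measure 118 mm over their backs; the gripper's body (76 mm by 178 mm) begins 60 mm behind the grasp point.
Start: joints at [-64.744, 18.312, 89.639, -0, 72.044, -1.146], TCP at [255.689, -515.043, 182.676] pointing down, gripper open.
Joint ranges: [-177.97, 177.97], [-48.28, 115.42], [12.27, 149.76], [-77.06, 257.06], [2.81, 150.46], [-146.56, 146.56]. Speed limits (degrees/s): [147.25, 147.25, 180, 180, 180, 180].

## Interface

Orientations are given as [roll, pitch, yaw] about the fixed x, y, z axes, in that order (R = Rz(yaw) Ry(pitch) Rx(roll)).
In Python, from workcell import * gives the robot as it stands.
- The arm moves only by the tool move_arm, never from a script. Its argument "motion" is a list of rows, each a list of 3 entries, a list of its own where there are three numbers: the finger opening in mm, from 0 to 91.2, then the shift along the world's x, y, z in units of 25 mm (1.0 is 25 mm), then the turn, a rotation vector about the world's x, y, z in units of 4 degrees (1.0 is 4 degrees). In form: [[grip, [x, y, z], [ax, ay, az]], ...]. A call has 1 to 20 rows; each row shifts and turns the commanded pose from where the row before left it; what a row does not reach is not made up. A row lasts 1/12 s, in which the tool goes at most 41.7 mm and 7.16 degrees, less where a joint would pass 70% of its speed; a pose out of reach is approached as far as the arm can. A call with a number of a shift or a turn outside -1 to 1 is refused whole. A call with a gripper value outside its range is refused whole. The fingers move at their own pace and stop on an object; "grip_force" is the grip in N (left out, the last holds). Time passes only in rows, so rows that do not move let the fingers close. It gives the time, the measured TCP pose, the force, the opening and the grip force at its end, in the units of the state.
- state(): the state, without advancing time (a new reading comes with each control period).
- grab_frame(name): name is "scene" or "top" or "wrist"; returns the picture (384x512x3 uint8, blue, green, red); there is no depth.
- camera_info(name): a dict with "fx", "fy", "cx", "cy" (pixels), "rvec" (rotation vector, rad) and "tvec" (3), from world to camera coordinates, as OpenCV has them. Camera axes: x right, y down, z forward; pixel columns grow to the right and rows downward; lengths in mm; the calibration is good to about 2 mm. The wrist camera is an equidistant fisheye: a pixel r from the principal point sees the ray r / f radians off the axis. A picture is of the moment at which its call begins: read the wrist's pose just before it. camera_info takes no time and is no camera call; for the wrist camera it gives the pose at the moment of the call.
- job_done(): hands the job in; it is judged then, once.
The state is a dict: "time_s": time; "qpos": joint angles; "qvel": joint speeds; "effort": joint torques, N m; "ee_pos": TCP position; "ee_rot": TCP orientation; "force": force on the tool from outside, world axes, zero at the start; "torque": the same for the moment, N m; "gripper_width": finger opening in mm; "gripper_force": force on a finger pad.
Only numpy, scipy, OpenCV 4.12 (cv2) and the standard library are available. Lean on these libraries where they do the work, as an engineer would, in place of code of your own. Each camera call takes 0.05 s, during which the arm holds its last target. There are 200 camera calls.

## Task

The run is over, so put the four small reagent bottles back in the bench cooler: stand each one upright in the seat of the same colour as its cap, setting it down gently and knocking none over. When all four are in, slide the clear lid fully shut over them.

Things in the scene. Friction and masses are not known exactly. Their poses are not given: they have to be found in the camera images.
- vial_red: small closed reagent bottle, 29 mm across the body, 56 mm high, tan-brown with a red cap and red band; about 40 g, loose on the bench at the start. Origin at the centre of its underside, z up. Grip the round body about 40 mm above its base, so that the fingertips stay above the seats.
- vial_amber: small closed reagent bottle, 29 mm across the body, 56 mm high, tan-brown with an amber-yellow cap and band; about 40 g, loose on the bench at the start. Origin at the centre of its underside, z up. Grip the round body about 40 mm above its base, so that the fingertips stay above the seats.
- vial_blue: small closed reagent bottle, 25 mm across the body, 64 mm high, pale with a blue cap and blue band (the big blue-capped squeeze bottle at the back of the bench is not meant); about 40 g, loose on the bench at the start. Origin at the centre of its underside, z up. Grip the round body about 40 mm above its base, so that the fingertips stay above the seats.
- vial_green: small closed reagent bottle, 27 mm across the body, 60 mm high, brown glass with a paper label and a green cap; about 40 g, loose on the bench at the start. Origin at the centre of its underside, z up. Grip the round body about 40 mm above its base, so that the fingertips stay above the seats.
- seat_red: red square block fixed in the cooler's trough, 60 x 60 x 14 mm high, with a 46 mm round through hole where a bottle stands on the cold plate. Origin: centre of its underside, on the cold plate, 10 mm above the bench (a seated bottle's origin is there too); axes are the cooler's. Four seats, any colour order, in one row along y, 66 mm apart; trough walls 60 mm before and 66 mm behind the row, 78 mm high.
- seat_amber: amber square block fixed in the cooler's trough, 60 x 60 x 14 mm high, with a 46 mm round through hole where a bottle stands on the cold plate. Origin: centre of its underside, on the cold plate, 10 mm above the bench (a seated bottle's origin is there too); axes are the cooler's. Four seats, any colour order, in one row along y, 66 mm apart; trough walls 60 mm before and 66 mm behind the row, 78 mm high.
- seat_blue: blue square block fixed in the cooler's trough, 60 x 60 x 14 mm high, with a 46 mm round through hole where a bottle stands on the cold plate. Origin: centre of its underside, on the cold plate, 10 mm above the bench (a seated bottle's origin is there too); axes are the cooler's. Four seats, any colour order, in one row along y, 66 mm apart; trough walls 60 mm before and 66 mm behind the row, 78 mm high.
- seat_green: green square block fixed in the cooler's trough, 60 x 60 x 14 mm high, with a 46 mm round through hole where a bottle stands on the cold plate. Origin: centre of its underside, on the cold plate, 10 mm above the bench (a seated bottle's origin is there too); axes are the cooler's. Four seats, any colour order, in one row along y, 66 mm apart; trough walls 60 mm before and 66 mm behind the row, 78 mm high.
- lid (a joint): slide of the cooler's flat clear lid, m: 0 to 0.006 at the start = open, its front edge 61 to 67 mm behind the row of seats; 0.135 = fully shut, at its stop. Grows as it is drawn forward, along the cooler's -x, towards the robot. Lid's underside 78.5, top 83.5 mm above the bench. Friction about 1.5 N; stays where left.
- lid_grip (a point): grey grip bar on the lid, 12 mm thick along x, 70 mm long along y, its top 105.5 mm above the bench; this point is its centre line, 10 mm below its top. Axes are the cooler's: x to the rear, y along the row of seats, z up. The white cooler is fixed, 294 mm wide, side rails 86 mm high, turned up to 0.1 rad. Keep hands low here: a wall shelf hangs 0.58 m above the bench from x = 0.58 m on.

How it is judged (in metres and radians):
On the way:
1. all four bottles stand upright in the seats of their colours (horizontal distance between vial_red and seat_red below 0.012 m and z of vial_red in the frame of seat_red below 0.004 m and angle between each of vial_red, vial_amber, vial_blue, vial_green's own z axis and vertical below 0.12 rad and horizontal distance between vial_amber and seat_amber below 0.012 m and z of vial_amber in the frame of seat_amber below 0.004 m and horizontal distance between vial_blue and seat_blue below 0.012 m and z of vial_blue in the frame of seat_blue below 0.004 m and horizontal distance between vial_green and seat_green below 0.012 m and z of vial_green in the frame of seat_green below 0.004 m), for 0.2 s.
At the end, for the whole second after the job is handed in: Each bottle stands at rest in the seat of its cap's colour (upright within 0.12 rad, within 12 mm of the seat's centre, base on the cold plate within 4 mm) and the lid is within 10 mm of fully shut (all of step 1 and value of joint lid above 0.125 m and linear speed of each of vial_red, vial_amber, vial_blue, vial_green below 0.02 m/s); the robot touches nothing.
It fails at once if a bottle is knocked over (tilted beyond 0.8 rad) (angle between any of vial_red, vial_amber, vial_blue, vial_green's own z axis and vertical above 0.8 rad).
It fails at once if a bottle is dropped or thrown (moves faster than 0.8 m/s, as after a fall of 3 cm, with no finger on it) ((contact force between the fingers and vial_red below 0.05 N and linear speed of vial_red above 0.8 m/s) or (contact force between the fingers and vial_amber below 0.05 N and linear speed of vial_amber above 0.8 m/s) or (contact force between the fingers and vial_blue below 0.05 N and linear speed of vial_blue above 0.8 m/s) or (contact force between the fingers and vial_green below 0.05 N and linear speed of vial_green above 0.8 m/s)).
It also fails if it takes over 90 s, if anything falls off the work surface, if the arm or the gripper's body presses on something with over 40 N, if the wrist force passes 120 N, or if a joint passes its speed limit or range.

## Working session

There is one attempt and no reset: what is moved stays moved. The work goes in short steps, Python scripts to look and compute and a tool call to move; the robot and the scene stay as the last step left them, time stands still between calls to the robot, and variables do not carry over. Pictures are saved under pics/ and viewed, at most 14 in all, crops included, and the job is handed in when it is done.

Besides the shell and the picture viewer there is one more tool, called after "Request:" in YAML: its name, and indented under it one key for each argument. move_arm: Moves the arm, as the interface text tells. Shifts and turns lie within -1 to 1; 1 stands for 25 mm of shift or 4 degrees of turn. Its arguments: {"type":"object","properties":{"motion":{"type":"array","items":{"type":"array"}},"grip_force":{"type":"number"}},"required":["motion"]}

```bash
mkdir -p pics
python3 - <<'E'
from workcell import *
import cv2,numpy as np
s=state();print(s['time_s'],s['ee_pos'],s['ee_rot'],s['gripper_width'])
for n in("scene","top"):
    im=grab_frame(n);cv2.imwrite(f'pics/{n}0.png',im);i=camera_info(n)
    R=cv2.Rodrigues(np.array(i['rvec'],float))[0];print(n,i,-R.T@np.array(i['tvec']))
E
```

```text
0.0 [ 255.4432051  -514.52888722  181.82472304] [-1.79900041e+02 -1.39182446e-03  2.64014630e+01] 90.96479168560329
scene {'fx': 495.2034726700085, 'fy': 495.2034726700085, 'cx': 257.92880403441285, 'cy': 185.55423897464786, 'rvec': array([ 0.74952524, -2.4624057 ,  1.31280388]), 'tvec': array([ 430.17579837,  216.11939634, 1124.9249501 ])} [-71.05060321 920.8461129  802.62644018]
top {'fx': 419.550592927469, 'fy': 419.550592927469, 'cx': 256.9592691837328, 'cy': 197.96414437721697, 'rvec': array([ 2.19771324, -2.18057279,  0.12546923]), 'tvec': array([  31.33498761,  495.19120488, 1250.84744625])} [ 383.30337368   68.79547907 1288.08433358]
```

View pics/scene0.png

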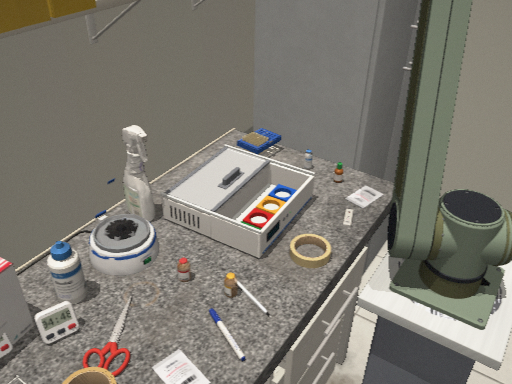

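View pics/top0.png

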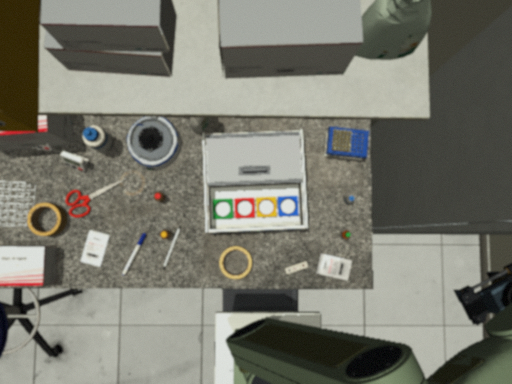

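The top view shows the seats, left to right, as green (223,208), red (245,207), amber (267,207) and blue (289,206), with the lid grip at (255,169). The bottles are upright: red (159,197), amber (165,235), blue (350,200), green (347,235).

```bash
cat > h.py <<'E'
import cv2,numpy as np
from workcell import *
def ray(info,uv,fish=False):
    R=cv2.Rodrigues(np.array(info['rvec'],float))[0];c=-R.T@np.array(info['tvec'],float)
    x=(uv[0]-info['cx'])/info['fx'];y=(uv[1]-info['cy'])/info['fy']
    if fish:
        r=np.hypot(x,y);k=np.sin(r)/max(r,1e-9);d=np.array([x*k,y*k,np.cos(r)])
    else: d=np.array([x,y,1.])
    return c,R.T@d
def plane(info,uv,z,fish=False):
    c,d=ray(info,uv,fish);return c+d*(z-c[2])/d[2]
def proj(info,p):
    K=np.array([[info['fx'],0,info['cx']],[0,info['fy'],info['cy']],[0,0,1.]])
    return cv2.projectPoints(np.array([p],float),info['rvec'],info['tvec'],K,None)[0][0,0]
HUE={'red':(0,8),'amber':(15,30),'green':(50,85),'blue':(100,125)}
def blobs(im,col,box=None,amin=6,smin=110,vmin=50):
    hsv=cv2.cvtColor(im,cv2.COLOR_BGR2HSV);lo,hi=HUE[col]
    m=cv2.inRange(hsv,(lo,smin,vmin),(hi,255,255))
    if col=='red': m|=cv2.inRange(hsv,(172,smin,vmin),(180,255,255))
    if box is not None:
        k=np.zeros_like(m);x0,y0,x1,y1=box;k[y0:y1,x0:x1]=1;m*=k
    n,_,st,ce=cv2.connectedComponentsWithStats(m)
    o=sorted([(int(st[i,4]),*ce[i].round(1),*map(int,st[i,:4])) for i in range(1,n) if st[i,4]>=amin],reverse=True)
    return o[:5]
E
python3 - <<'E'
from h import *
im=cv2.imread('pics/top0.png');I=camera_info('top')
V={'red':(159,197,56),'amber':(165,235,56),'blue':(350,200,64),'green':(347,235,60)}
S={'green':(223,208),'red':(245,207),'amber':(267,207),'blue':(289,206)}
for c,(u,v,h) in V.items():
    b=blobs(im,c,(u-12,v-12,u+12,v+12),3,90)
    print('vial',c,b[:2],plane(I,b[0][1:3],h-3).round(1) if b else '')
P=[]
for c,(u,v) in S.items():
    b=blobs(im,c,(u-16,v-16,u+16,v+16),20)[0]
    uv=(b[3]+(b[5]-1)/2,b[4]+(b[6]-1)/2); p=plane(I,uv,24);P.append(p);print('seat',c,b,p.round(1))
    
P=np.array(P);d=P[3]-P[0];print(np.linalg.norm(d)/3,'yaw',np.degrees(np.arctan2(d[0],-d[1])))
print('grip',plane(I,(255,168.5),105).round(1))
E
python3 - <<'E'
import cv2
im=cv2.imread('pics/top0.png')
cv2.imwrite('pics/c1.png',cv2.resize(im[125:255,140:365],None,fx=3.5,fy=3.5,interpolation=cv2.INTER_CUBIC))
E
```

```text
vial red [(48, np.float64(157.3), np.float64(195.5), 154, 192, 8, 8)] [496.8 329.1  53. ]
vial amber [(79, np.float64(164.7), np.float64(234.1), 160, 230, 11, 9)] [383.9 304.5  53. ]
vial blue [(20, np.float64(351.0), np.float64(197.9), 349, 196, 5, 5)] [ 494.1 -241.7   61. ]
vial green [(20, np.float64(348.0), np.float64(234.1), 346, 232, 5, 5)] [ 387.5 -232.5   57. ]
seat green (93, np.float64(224.5), np.float64(206.4), 213, 200, 20, 18) [461.9 138.9  24. ]
seat red (188, np.float64(244.6), np.float64(207.7), 235, 198, 20, 20) [465.5  72.7  24. ]
seat amber (190, np.float64(266.0), np.float64(206.5), 256, 197, 21, 20) [469.    7.8  24. ]
seat blue (169, np.float64(287.6), np.float64(205.8), 278, 196, 20, 20) [472.6 -57.3  24. ]
65.51447127860511 yaw 3.1302258716508775
grip [571.8  43.6 105. ]
```

View pics/c1.png

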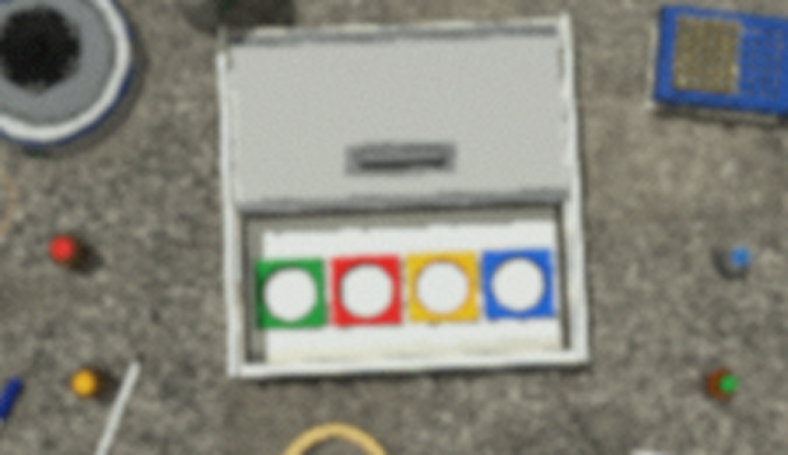

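Request:
move_arm:
  motion:
    - [70,[0.44,0.94,0],[0,0,-0.485]]
    - [70,[0.44,0.94,0],[0,0,-0.485]]
    - [70,[0.44,0.94,0],[0,0,-0.485]]
    - [70,[0.44,0.94,0],[0,0,-0.485]]
    - [70,[0.44,0.94,0],[0,0,-0.485]]
    - [70,[0.44,0.94,0],[0,0,-0.485]]
    - [70,[0.44,0.94,0],[0,0,-0.485]]
    - [70,[0.44,0.94,0],[0,0,-0.485]]
    - [70,[0.44,0.94,0],[0,0,-0.485]]
    - [70,[0.44,0.94,0],[0,0,-0.485]]
    - [70,[0.44,0.94,0],[0,0,-0.485]]
    - [70,[0.44,0.94,0],[0,0,-0.485]]
    - [70,[0,0,0],[0,0,0]]
    - [70,[0,0,0],[0,0,0]]

```text
time_s: 1.27
ee_pos: [387.8, -232.2, 182.5]
ee_rot: [180.0, 0.0, 3.3]
force: [0.3, -0.7, -0.6]
gripper_width: 70.3
gripper_force: 0.0
```

Run:
```python
from h import *
s=state();I=camera_info('wrist');print(s['ee_pos'],s['ee_rot'],I['fx'],I['cx'],I['cy'])
im=grab_frame('wrist');cv2.imwrite('pics/w1.png',im)
print(ray(I,(256,192),True))
for c,h in(('green',57),('blue',61)):
    for b in blobs(im,c,None,30)[:4]: print(c,b,plane(I,b[1:3],h,True).round(1))
```

```text
[ 387.7672904  -232.1948254   182.46252045] [1.79997261e+02 3.76191639e-02 3.29263452e+00] 297.3186396354542 255.9705585398797 187.54112180382933
(array([ 469.39595175, -227.37999683,  385.05180738]), array([-0.30182542, -0.01748918, -0.95320278]))
green (534, np.float64(16.5), np.float64(111.7), 4, 91, 27, 42) [461.9 106.5  57. ]
green (123, np.float64(254.4), np.float64(174.1), 249, 168, 12, 13) [ 386.7 -230.4   57. ]
blue (730, np.float64(113.1), np.float64(98.5), 103, 74, 30, 48) [470.3 -61.3  61. ]
blue (148, np.float64(270.5), np.float64(79.8), 264, 74, 14, 13) [ 493.1 -241.6   61. ]
```

View pics/w1.png

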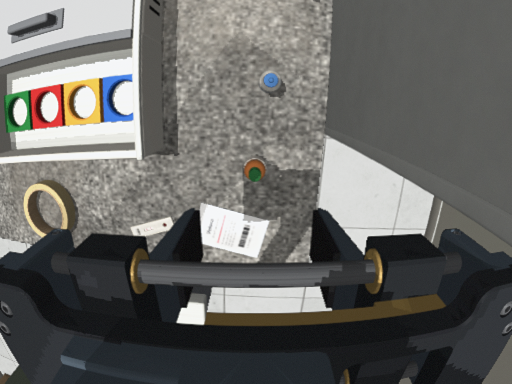

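The wrist view shows the green bottle at (254,170), blue at (270,80), and the seats at upper left. This agrees with the top view.

Request:
move_arm:
  motion:
    - [70,[-0.03,0.04,-0.9],[0,0,0]]
    - [70,[0,0,-0.9],[0,0,0]]
    - [70,[0,0,-0.9],[0,0,0]]
    - [70,[0,0,-0.9],[0,0,0]]
    - [70,[0,0,-0.9],[0,0,0]]
    - [70,[0,0,-0.9],[0,0,0]]
    - [70,[0,0,-0.6],[0,0,0]]
    - [70,[0,0,-0.45],[0,0,0]]
    - [70,[0,0,0],[0,0,0]]
    - [40,[0,0,0],[0,0,0]]
    - [30,[0,0,0],[0,0,0]]
    - [20,[0,0,0],[0,0,0]]
    - [20,[0,0,0],[0,0,0]]
    - [20,[0,0,0],[0,0,0]]
    - [20,[0,0,0],[0,0,0]]
  grip_force: 10

```text
time_s: 2.57
ee_pos: [387.2, -232.2, 21.9]
ee_rot: [180.0, -0.0, 3.1]
force: [-0.0, -0.7, 0.3]
gripper_width: 32.9
gripper_force: 0.0
```

Request:
move_arm:
  motion:
    - [20,[0,0,0],[0,0,0]]
    - [20,[0,0,0],[0,0,0]]
    - [20,[0,0,0],[0,0,0]]
    - [20,[0,0,0],[0,0,0]]
    - [20,[0,0,0.4],[0,0,0]]
    - [20,[0,0,0.8],[0,0,0]]
    - [20,[0,0,1],[0,0,0]]
    - [20,[0,0,1],[0,0,0]]
    - [20,[0,0,1],[0,0,0]]
    - [20,[0,0,0.8],[0,0,0]]
    - [20,[0,0,0],[0,0,0]]

```text
time_s: 3.48
ee_pos: [389.4, -233.6, 150.4]
ee_rot: [179.7, -0.4, 3.1]
force: [0.6, -0.7, -0.3]
gripper_width: 20.0
gripper_force: 0.0
```

Run:
```python
from h import *
I=camera_info('wrist');im=grab_frame('wrist');cv2.imwrite('pics/w2.png',im)
for b in blobs(im,'green',None,30)[:4]: print(b,plane(I,b[1:3],57,True).round(1))
```

```text
(286, np.float64(9.1), np.float64(115.9), 0, 95, 16, 42) [461.6  86.3  57. ]
(158, np.float64(252.3), np.float64(183.9), 246, 177, 13, 15) [ 386.7 -230.3   57. ]
```

View pics/w2.png

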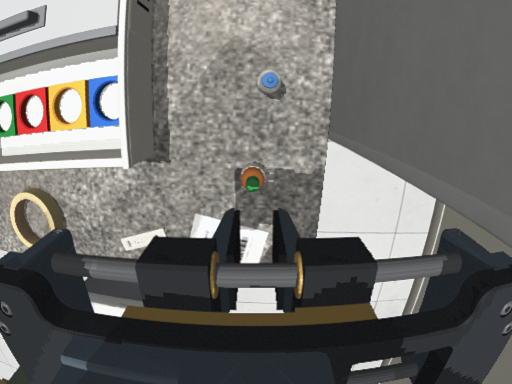

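The green bottle still stands unmoved at (252,180); the lift started before the fingers had gripped. I'll go again and wait for the grip force before lifting.

Request:
move_arm:
  motion:
    - [65,[0,0.04,0],[0,0,0]]
    - [65,[0,0,0],[0,0,0]]
    - [65,[0,0,0],[0,0,0]]
    - [65,[0,0,0],[0,0,0]]
    - [65,[0,0,-0.4],[0,0,0]]
    - [65,[0,0,-0.8],[0,0,0]]
    - [65,[0,0,-0.9],[0,0,0]]
    - [65,[0,0,-1],[0,0,0]]
    - [65,[0,0,-1],[0,0,0]]
    - [65,[0,0,-0.6],[0,0,0]]
    - [65,[0,0,-0.4],[0,0,0]]
    - [0,[0,0,0],[0,0,0]]
    - [0,[0,0,0],[0,0,0]]
    - [0,[0,0,0],[0,0,0]]
    - [0,[0,0,0],[0,0,0]]
    - [0,[0,0,0],[0,0,0]]
    - [0,[0,0,0],[0,0,0]]
    - [0,[0,0,0],[0,0,0]]
    - [0,[0,0,0],[0,0,0]]
  grip_force: 10

```text
time_s: 5.12
ee_pos: [387.1, -231.1, 19.2]
ee_rot: [180.0, -0.0, 3.1]
force: [0.1, 0.3, -0.6]
gripper_width: 14.7
gripper_force: 1.6
```

Run:
```python
from h import *
s=state();print(s['gripper_width'],s['gripper_force'],s['ee_pos'])
I=camera_info('wrist');im=grab_frame('wrist')
T=grab_frame('top');S=grab_frame('scene')
a=cv2.resize(im[100:292,128:384],(512,384));p=proj(camera_info('scene'),(387,-231,30)).astype(int);print(p)
b=cv2.resize(S[max(p[1]-45,0):p[1]+45,p[0]-32:p[0]+32],(273,384),interpolation=cv2.INTER_CUBIC)
cv2.imwrite('pics/w3.png',np.hstack([a,b]))
for b in blobs(im,'green',None,30)[:4]: print(b,plane(I,b[1:3],57,True).round(1))
```

```text
14.710757041129579 1.620263960212469 [ 387.10291964 -231.12961396   19.21714009]
[338 171]
(525, np.float64(255.7), np.float64(236.6), 244, 222, 25, 29) [ 387.7 -230.8   57. ]
```

View pics/w3.png

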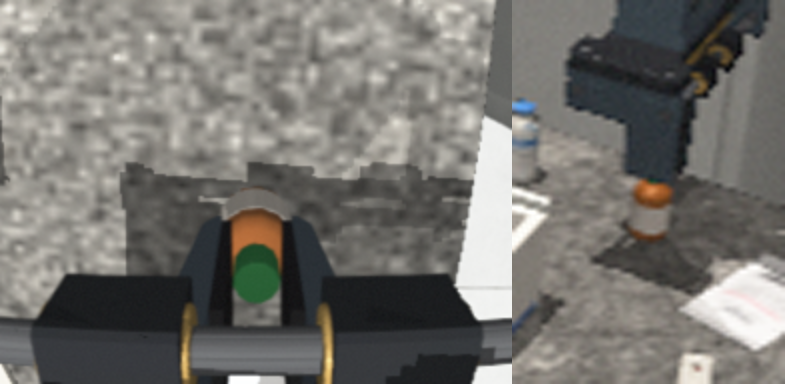

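Run:
```python
from h import *
I=camera_info('wrist')
s=state();print(s['ee_pos'])
for uv in((234,211),(276,211),(256,236.6),(256,196)):
    c,d=ray(I,uv,True)
    for x in (371,387,403): t=(x-c[0])/d[0];print(uv,x,(c+t*d).round(1))
I=camera_info('scene');
for z in(0,20,40,60):print(z,proj(I,(387,-231,z)))
```

```text
[ 387.10209543 -231.09047309   19.15538357]
(234, 211) 371 [ 371.  -212.1  -27.1]
(234, 211) 387 [ 387.  -214.5   13.7]
(234, 211) 403 [ 403.  -216.8   54.5]
(276, 211) 371 [ 371.  -250.3  -32.5]
(276, 211) 387 [ 387.  -246.4    9.2]
(276, 211) 403 [ 403.  -242.5   50.9]
(256, 236.6) 371 [ 371.  -231.9   22.7]
(256, 236.6) 387 [ 387.  -231.    55.4]
(256, 236.6) 403 [ 403.  -230.1   88. ]
(256, 196) 371 [ 371.  -231.9  -73.4]
(256, 196) 387 [ 387. -231.  -25.]
(256, 196) 403 [ 403.  -230.1   23.5]
0 [337.19042086 180.47786305]
20 [337.93864165 174.77821287]
40 [338.69857922 168.98930883]
60 [339.47051098 163.10903789]
```

The crop shows the fingertips only at shoulder height, with the green cap (about 14.7 mm) between them. They sit roughly 20 mm above the reported TCP. I'll open, go lower carefully and close again.

Request:
move_arm:
  motion:
    - [60,[0,0,0],[0,0,0]]
    - [60,[0,0,0],[0,0,0]]
    - [60,[0,0,0],[0,0,0]]
    - [60,[0,0,0],[0,0,0]]
    - [60,[0,0,0],[0,0,0]]
    - [60,[0,0,0],[0,0,0]]
    - [60,[0,0,-0.2],[0,0,0]]
    - [60,[0,0,-0.2],[0,0,0]]
    - [60,[0,0,-0.1],[0,0,0]]
    - [0,[0,0,0],[0,0,0]]
    - [0,[0,0,0],[0,0,0]]
    - [0,[0,0,0],[0,0,0]]
    - [0,[0,0,0],[0,0,0]]
    - [0,[0,0,0],[0,0,0]]
    - [0,[0,0,0],[0,0,0]]
    - [0,[0,0,0],[0,0,0]]
    - [0,[0,0,0],[0,0,0]]
    - [0,[0,0,0],[0,0,0]]

```text
time_s: 6.77
ee_pos: [387.4, -231.2, 7.0]
ee_rot: [180.0, -0.1, 3.1]
force: [-0.6, 1.7, 6.0]
gripper_width: 18.3
gripper_force: 8.0
```

Run:
```python
from h import *
im=grab_frame('wrist');S=grab_frame('scene')
a=cv2.resize(im[100:292,128:384],(512,384));p=(338,171)
b=cv2.resize(S[p[1]-45:p[1]+45,p[0]-32:p[0]+32],(273,384),interpolation=cv2.INTER_CUBIC)
cv2.imwrite('pics/w4.png',np.hstack([a,b]))
```

```text
(no output)
```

View pics/w4.png

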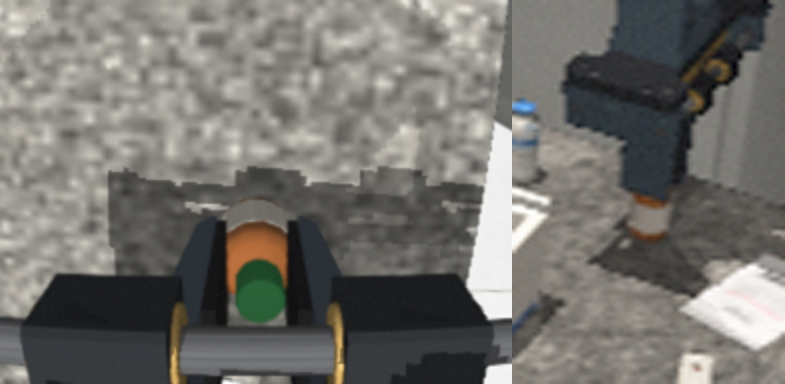

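The fingers now bear on the sloping shoulder (18.3 mm, 6 N upward), so the body is still about 9 mm lower.

Request:
move_arm:
  motion:
    - [60,[0,0,0],[0,0,0]]
    - [60,[0,0,0],[0,0,0]]
    - [60,[0,0,0],[0,0,0]]
    - [60,[0,0,0],[0,0,0]]
    - [60,[0,0,0],[0,0,0]]
    - [60,[0,0,0],[0,0,0]]
    - [60,[0,0,-0.15],[0,0,0]]
    - [60,[0,0,-0.15],[0,0,0]]
    - [60,[0,0,-0.08],[0,0,0]]
    - [0,[0,0,0],[0,0,0]]
    - [0,[0,0,0],[0,0,0]]
    - [0,[0,0,0],[0,0,0]]
    - [0,[0,0,0],[0,0,0]]
    - [0,[0,0,0],[0,0,0]]
    - [0,[0,0,0],[0,0,0]]
    - [0,[0,0,0],[0,0,0]]
    - [0,[0,0,0],[0,0,0]]

```text
time_s: 8.28
ee_pos: [387.0, -231.0, -3.0]
ee_rot: [180.0, -0.0, 3.1]
force: [0.2, -0.2, 0.8]
gripper_width: 26.3
gripper_force: 10.0
```

The body is gripped (26.3 mm, 10 N). Now lifting it and carrying it to the green seat.

Request:
move_arm:
  motion:
    - [0,[0,0,0.4],[0,0,0]]
    - [0,[0,0,0.8],[0,0,0]]
    - [0,[0,0,1],[0,0,0]]
    - [0,[0,0,1],[0,0,0]]
    - [0,[0,0.2,0.8],[0,0,0]]
    - [0,[0.2,0.5,0.4],[0,0,0]]
    - [0,[0.2,0.8,0],[0,0,0]]
    - [0,[0.2,1,0],[0,0,0]]
    - [0,[0.2,1,0],[0,0,0]]
    - [0,[0.2,1,0],[0,0,0]]
    - [0,[0.2,1,0],[0,0,0]]
    - [0,[0.2,1,0],[0,0,0]]
    - [0,[0.2,1,0],[0,0,0]]
    - [0,[0.2,1,0],[0,0,0]]
    - [0,[0.2,1,0],[0,0,0]]
    - [0,[0.2,1,0],[0,0,0]]
    - [0,[0.2,1,0],[0,0,0]]
    - [0,[0.2,1,0],[0,0,0]]
    - [0,[0.2,1,0],[0,0,0]]
    - [0,[0.2,0.8,0],[0,0,0]]

```text
time_s: 9.95
ee_pos: [461.9, 128.2, 106.9]
ee_rot: [-180.0, 0.0, 3.2]
force: [0.9, -0.9, -1.3]
gripper_width: 26.4
gripper_force: 10.0
```

Request:
move_arm:
  motion:
    - [0,[0,0.5,0],[0,0,0]]
    - [0,[0,0,0],[0,0,0]]
    - [0,[0,0,0],[0,0,0]]

```text
time_s: 10.2
ee_pos: [461.6, 139.1, 106.7]
ee_rot: [180.0, 0.0, 3.2]
force: [0.9, -0.7, 0.5]
gripper_width: 25.6
gripper_force: 10.0
```

Run:
```python
from h import *
I=camera_info('wrist');im=grab_frame('wrist');s=state();print(s['ee_pos'],s['ee_rot'])
cv2.imwrite('pics/w5.png',im)
for c in('green','red','amber','blue'):
    b=blobs(im,c,None,60)[:3]
    print(c,[(q[0],*q[1:],plane(I,(q[3]+q[5]/2,q[4]+q[6]/2),24,True).round(1)) for q in b])
```

```text
[461.5203021  138.53127503 106.7190599 ] [1.79959521e+02 4.30794773e-02 3.15284527e+00]
green [(1631, np.float64(254.2), np.float64(178.6), 225, 153, 60, 59, array([462.7, 140.2,  24. ])), (548, np.float64(257.0), np.float64(251.1), 245, 238, 25, 25, array([386.3, 133.3,  24. ]))]
red [(2019, np.float64(318.6), np.float64(182.9), 289, 154, 61, 59, array([465.4,  74.9,  24. ])), (211, np.float64(67.8), np.float64(149.7), 61, 141, 16, 19, array([489. , 349.9,  24. ]))]
amber [(3528, np.float64(265.6), np.float64(315.8), 132, 302, 254, 24, array([294.9, 126. ,  24. ])), (1956, np.float64(376.3), np.float64(183.4), 347, 155, 60, 57, array([469.1,  11.5,  24. ])), (295, np.float64(308.5), np.float64(274.5), 303, 251, 11, 47, array([356.8,  72.9,  24. ]))]
blue [(1562, np.float64(427.3), np.float64(184.0), 401, 157, 53, 54, array([472.5, -53.7,  24. ])), (545, np.float64(86.6), np.float64(35.5), 36, 0, 82, 67, array([618.7, 339.7,  24. ]))]
```

View pics/w5.png

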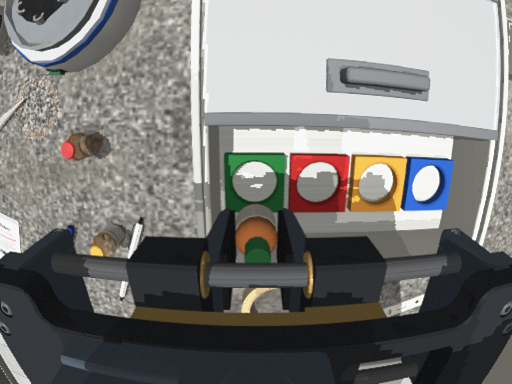

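The wrist view shows the green bottle, hanging upright at (256,235), lined up with the green seat at (254,180). The red bottle is at (80,147) and amber at (105,240). Lowering it now.

Request:
move_arm:
  motion:
    - [0,[0.03,0.04,-0.5],[0,0,0]]
    - [0,[0,0,-0.9],[0,0,0]]
    - [0,[0,0,-0.9],[0,0,0]]
    - [0,[0,0,-0.8],[0,0,0]]
    - [0,[0,0,-0.5],[0,0,0]]
    - [0,[0,0,-0.2],[0,0,0]]
    - [0,[0,0,-0.12],[0,0,0]]
    - [0,[0,0,-0.06],[0,0,0]]
    - [0,[0,0,0],[0,0,0]]
    - [0,[0,0,0],[0,0,0]]

```text
time_s: 11.08
ee_pos: [463.4, 140.0, 8.2]
ee_rot: [-180.0, -0.1, 3.1]
force: [0.2, 0.8, 0.0]
gripper_width: 25.6
gripper_force: 10.0
```

Request:
move_arm:
  motion:
    - [0,[0,0,-0.04],[0,0,0]]
    - [0,[0,0,0],[0,0,0]]
    - [44,[0,0,0],[0,0,0]]
    - [44,[0,0,0],[0,0,0]]
    - [44,[0,0,0],[0,0,0]]
    - [44,[0,0,0],[0,0,0]]
    - [44,[0,0,0],[0,0,0]]
    - [44,[0,0,0],[0,0,0]]
    - [44,[0,0,0.4],[0,0,0]]
    - [44,[0,0,0.9],[0,0,0]]
    - [60,[0,0,1],[0,0,0]]
    - [60,[0,0,1],[0,0,0]]
    - [60,[0,0,0.8],[0,0,0]]
    - [60,[0,0,0],[0,0,0]]
    - [60,[0,0,0],[0,0,0]]

```text
time_s: 12.33
ee_pos: [463.2, 140.1, 109.7]
ee_rot: [-180.0, -0.1, 3.1]
force: [0.1, 1.0, -0.1]
gripper_width: 59.8
gripper_force: 0.0
```

Run:
```python
from h import *
I=camera_info('wrist');s=state();im=grab_frame('wrist');print(s['ee_pos'],s['ee_rot'])
cv2.imwrite('pics/w6.png',im)
for c,h in(('green',67),('red',53),('amber',53)):
    print(c,[(q[0],*q[1:3],plane(I,q[1:3],h,True).round(1)) for q in blobs(im,c,None,30)])
```

```text
[463.21937237 140.11554712 109.66589864] [-1.79978076e+02 -1.28849372e-01  3.12426306e+00]
green [(2094, np.float64(255.2), np.float64(184.8), array([473.8, 141.5,  67. ]))]
red [(1940, np.float64(318.8), np.float64(183.5), array([474.2,  82.9,  53. ])), (203, np.float64(70.6), np.float64(151.2), array([495.3, 330.3,  53. ]))]
amber [(3330, np.float64(315.0), np.float64(314.4), array([320.1,  65. ,  53. ])), (1927, np.float64(375.9), np.float64(184.5), array([476.5,  25.6,  53. ])), (410, np.float64(151.5), np.float64(271.5), array([367. , 247.5,  53. ])), (408, np.float64(360.5), np.float64(271.3), array([379.6,  23.2,  53. ]))]
```

View pics/w6.png

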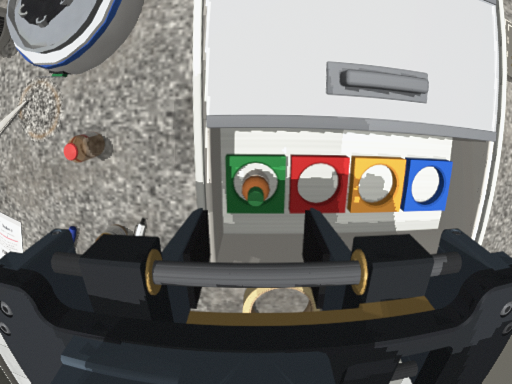

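Green stands upright in its seat at (255,185). Next is red, at about (496,330).

Request:
move_arm:
  motion:
    - [60,[0.147,0.5,0],[0,0,0]]
    - [60,[0.147,0.9,0],[0,0,0]]
    - [60,[0.147,1,0],[0,0,0]]
    - [60,[0.147,1,0],[0,0,0]]
    - [60,[0.147,1,0],[0,0,0]]
    - [60,[0.147,1,0],[0,0,0]]
    - [60,[0.147,1,0],[0,0,0]]
    - [60,[0.147,0.8,0],[0,0,0]]
    - [60,[0.147,0.4,0],[0,0,0]]
    - [60,[0,0,0],[0,0,0]]
    - [60,[0,0,-0.5],[0,0,0]]
    - [60,[0,0,-1],[0,0,0]]
    - [60,[0,0,-1],[0,0,0]]
    - [60,[0,0,-0.9],[0,0,0]]
    - [60,[0,0,-0.6],[0,0,0]]
    - [60,[0,0,-0.35],[0,0,0]]
    - [60,[0,0,-0.2],[0,0,0]]
    - [60,[0,0,0],[0,0,0]]

```text
time_s: 13.88
ee_pos: [495.2, 329.1, -5.7]
ee_rot: [179.9, 0.1, 3.1]
force: [-0.6, 1.6, -0.1]
gripper_width: 60.3
gripper_force: 0.0
```

Request:
move_arm:
  motion:
    - [0,[0,0,0],[0,0,0]]
    - [0,[0,0,0],[0,0,0]]
    - [0,[0,0,0],[0,0,0]]
    - [0,[0,0,0],[0,0,0]]
    - [0,[0,0,0],[0,0,0]]
    - [0,[0,0,0],[0,0,0]]
    - [0,[0,0,0],[0,0,0]]
    - [0,[0,0,0],[0,0,0]]

```text
time_s: 14.55
ee_pos: [496.1, 330.2, -4.3]
ee_rot: [-180.0, -0.0, 3.1]
force: [-1.0, -0.4, 2.7]
gripper_width: 28.5
gripper_force: 10.0
```

Red is gripped. Carrying it to the red seat at (465.5,74).

Request:
move_arm:
  motion:
    - [0,[0,0,0.4],[0,0,0]]
    - [0,[0,0,0.8],[0,0,0]]
    - [0,[0,0,1],[0,0,0]]
    - [0,[0,0,1],[0,0,0]]
    - [0,[0,-0.2,0.8],[0,0,0]]
    - [0,[-0.1,-0.5,0.4],[0,0,0]]
    - [0,[-0.1,-0.8,0],[0,0,0]]
    - [0,[-0.12,-1,0],[0,0,0]]
    - [0,[-0.12,-1,0],[0,0,0]]
    - [0,[-0.12,-1,0],[0,0,0]]
    - [0,[-0.12,-1,0],[0,0,0]]
    - [0,[-0.12,-1,0],[0,0,0]]
    - [0,[-0.12,-1,0],[0,0,0]]
    - [0,[-0.12,-1,0],[0,0,0]]
    - [0,[-0.1,-0.9,0],[0,0,0]]
    - [0,[-0.08,-0.6,0],[0,0,0]]
    - [0,[0,-0.24,0],[0,0,0]]
    - [0,[0,0,0],[0,0,0]]
    - [0,[0,0,0],[0,0,0]]

```text
time_s: 16.13
ee_pos: [465.1, 74.0, 105.1]
ee_rot: [-180.0, 0.0, 3.1]
force: [0.2, 0.3, -0.4]
gripper_width: 28.6
gripper_force: 10.0
```

Run:
```python
from h import *
I=camera_info('wrist');s=state();im=grab_frame('wrist');print(s['ee_pos'],s['gripper_width'],s['gripper_force'])
cv2.imwrite('pics/w7.png',im)
for c in('red','amber','blue'):
    print(c,[(q[0],*q[1:3],plane(I,(q[3]+q[5]/2-.5,q[4]+q[6]/2-.5),24,True).round(1)) for q in blobs(im,c,None,60)])
```

```text
[465.06682718  73.97766032 105.08914926] 28.577274148089675 9.998834431171417
red [(1788, np.float64(255.0), np.float64(179.1), array([465.7,  75.1,  24. ])), (637, np.float64(255.9), np.float64(252.0), array([390. ,  70.1,  24. ]))]
amber [(3540, np.float64(269.1), np.float64(315.7), array([300.8,  57.9,  24. ])), (2099, np.float64(319.6), np.float64(183.4), array([469.8,  10.3,  24. ])), (315, np.float64(312.7), np.float64(274.2), array([362. ,   4.5,  24. ])), (304, np.float64(199.3), np.float64(274.5), array([355.2, 132.2,  24. ]))]
blue [(1927, np.float64(377.8), np.float64(184.1), array([472.3, -54.1,  24. ])), (1212, np.float64(495.6), np.float64(34.0), array([ 668.4, -206.7,   24. ])), (520, np.float64(40.4), np.float64(40.9), array([627.6, 343.2,  24. ])), (159, np.float64(33.3), np.float64(234.6), array([379. , 366.3,  24. ]))]
```

Request:
move_arm:
  motion:
    - [0,[0.01,0.02,-0.5],[0,0,0]]
    - [0,[0,0,-0.9],[0,0,0]]
    - [0,[0,0,-0.9],[0,0,0]]
    - [0,[0,0,-0.8],[0,0,0]]
    - [0,[0,0,-0.5],[0,0,0]]
    - [0,[0,0,-0.2],[0,0,0]]
    - [0,[0,0,-0.1],[0,0,0]]
    - [0,[0,0,-0.05],[0,0,0]]
    - [0,[0,0,0],[0,0,0]]
    - [0,[0,0,0],[0,0,0]]

```text
time_s: 17.02
ee_pos: [466.3, 74.7, 7.2]
ee_rot: [-180.0, -0.1, 3.1]
force: [0.7, -0.1, -0.9]
gripper_width: 28.5
gripper_force: 10.0
```

Request:
move_arm:
  motion:
    - [0,[0,0,-0.04],[0,0,0]]
    - [0,[0,0,0],[0,0,0]]
    - [44,[0,0,0],[0,0,0]]
    - [44,[0,0,0],[0,0,0]]
    - [44,[0,0,0],[0,0,0]]
    - [44,[0,0,0],[0,0,0]]
    - [44,[0,0,0],[0,0,0]]
    - [44,[0,0,0],[0,0,0]]
    - [44,[0,0,0.4],[0,0,0]]
    - [44,[0,0,0.9],[0,0,0]]
    - [60,[0,0,1],[0,0,0]]
    - [60,[0,0,1],[0,0,0]]
    - [60,[0,0,0.8],[0,0,0]]
    - [60,[0,0,0],[0,0,0]]

```text
time_s: 18.18
ee_pos: [468.5, 74.9, 111.8]
ee_rot: [-180.0, -0.5, 3.1]
force: [0.9, 0.8, 1.0]
gripper_width: 60.0
gripper_force: 0.0
```

Request:
move_arm:
  motion:
    - [60,[-0.3,0.6,0],[0,0,0]]
    - [60,[-0.3,0.9,0],[0,0,0]]
    - [60,[-0.3,1,0],[0,0,0]]
    - [60,[-0.3,1,0],[0,0,0]]
    - [60,[-0.3,1,0],[0,0,0]]
    - [60,[-0.3,1,0],[0,0,0]]
    - [60,[-0.3,1,0],[0,0,0]]
    - [60,[-0.3,1,0],[0,0,0]]
    - [60,[-0.3,0.8,0],[0,0,0]]
    - [60,[-0.3,0.6,0],[0,0,0]]
    - [60,[-0.28,0.3,0],[0,0,0]]
    - [60,[0,0,0],[0,0,0]]
    - [60,[0,0,0],[0,0,0]]

```text
time_s: 19.27
ee_pos: [383.0, 303.9, 107.3]
ee_rot: [179.9, 0.1, 3.2]
force: [0.3, -0.4, 1.2]
gripper_width: 59.9
gripper_force: 0.0
```

Run:
```python
from h import *
I=camera_info('wrist');s=state();im=grab_frame('wrist');print(s['ee_pos'],s['gripper_width'])
cv2.imwrite('pics/w8.png',im)
for sm in(110,190):print([(q[0],*q[1:],plane(I,q[1:3],53,True).round(1)) for q in blobs(im,'amber',(180,120,330,260),30,sm)])
```

```text
[382.99008072 303.89602741 107.3419901 ] 59.94215263363466
[(427, np.float64(248.6), np.float64(190.7), 236, 176, 26, 27, array([384.1, 310.7,  53. ]))]
[]
```

View pics/w8.png

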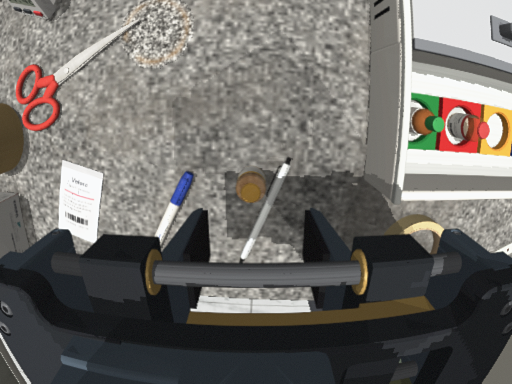

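The amber bottle stands at about (252,188), with a pen lying beside it that is lower than the fingertips will be. Red and green are standing in their seats at right.

Request:
move_arm:
  motion:
    - [60,[0.04,0.1,-0.5],[0,0,0]]
    - [60,[0,0,-1],[0,0,0]]
    - [60,[0,0,-1],[0,0,0]]
    - [60,[0,0,-0.9],[0,0,0]]
    - [60,[0,0,-0.6],[0,0,0]]
    - [60,[0,0,-0.3],[0,0,0]]
    - [60,[0,0,-0.12],[0,0,0]]
    - [60,[0,0,0],[0,0,0]]
    - [0,[0,0,0],[0,0,0]]
    - [0,[0,0,0],[0,0,0]]
    - [0,[0,0,0],[0,0,0]]
    - [0,[0,0,0],[0,0,0]]
    - [0,[0,0,0],[0,0,0]]
    - [0,[0,0,0],[0,0,0]]
    - [0,[0,0,0],[0,0,0]]
    - [0,[0,0,0],[0,0,0]]

```text
time_s: 20.65
ee_pos: [384.8, 307.3, -2.2]
ee_rot: [-180.0, -0.0, 3.1]
force: [-0.5, -0.0, 3.5]
gripper_width: 29.1
gripper_force: 9.9
```

Request:
move_arm:
  motion:
    - [0,[0,0,0.4],[0,0,0]]
    - [0,[0,0,0.8],[0,0,0]]
    - [0,[0,0,1],[0,0,0]]
    - [0,[0,0,1],[0,0,0]]
    - [0,[0,-0.2,0.8],[0,0,0]]
    - [0,[0.24,-0.5,0.4],[0,0,0]]
    - [0,[0.24,-0.8,0],[0,0,0]]
    - [0,[0.26,-1,0],[0,0,0]]
    - [0,[0.26,-1,0],[0,0,0]]
    - [0,[0.26,-1,0],[0,0,0]]
    - [0,[0.26,-1,0],[0,0,0]]
    - [0,[0.26,-1,0],[0,0,0]]
    - [0,[0.26,-1,0],[0,0,0]]
    - [0,[0.26,-1,0],[0,0,0]]
    - [0,[0.26,-1,0],[0,0,0]]
    - [0,[0.26,-1,0],[0,0,0]]
    - [0,[0.24,-0.8,0],[0,0,0]]
    - [0,[0.24,-0.5,0],[0,0,0]]
    - [0,[0.08,-0.14,0],[0,0,0]]
    - [0,[0,0,0],[0,0,0]]

```text
time_s: 22.32
ee_pos: [469.1, 7.8, 107.1]
ee_rot: [-180.0, 0.0, 3.0]
force: [-0.1, -0.2, 0.7]
gripper_width: 29.0
gripper_force: 9.9
```

Run:
```python
from h import *
I=camera_info('wrist');s=state();im=grab_frame('wrist');print(s['ee_pos'],s['gripper_width'],s['gripper_force'])
cv2.imwrite('pics/w9.png',im)
for c in('amber','blue'):
    print(c,[(q[0],*q[1:3],plane(I,(q[3]+q[5]/2-.5,q[4]+q[6]/2-.5),24,True).round(1)) for q in blobs(im,c,None,60)])
```

```text
[469.08325965   7.83163223 107.14803093] 29.014218955069655 9.896204620599747
amber [(3522, np.float64(268.9), np.float64(315.8), array([303. ,  -8.3,  24. ])), (1842, np.float64(254.8), np.float64(179.7), array([469.6,   9. ,  24. ])), (630, np.float64(256.6), np.float64(252.2), array([392.8,   2.8,  24. ])), (308, np.float64(313.2), np.float64(274.2), array([364.6, -62.7,  24. ])), (306, np.float64(198.9), np.float64(274.1), array([357.8,  66.6,  24. ]))]
blue [(2231, np.float64(475.1), np.float64(38.6), array([ 654.5, -234. ,   24. ])), (1959, np.float64(318.9), np.float64(183.3), array([473.1, -55.8,  24. ])), (255, np.float64(9.8), np.float64(40.0), array([636.6, 320. ,  24. ])), (151, np.float64(5.7), np.float64(232.8), array([378.4, 364.1,  24. ])), (105, np.float64(484.0), np.float64(183.6), array([ 485.3, -277.7,   24. ]))]
```

Request:
move_arm:
  motion:
    - [0,[0.01,0.04,-0.5],[0,0,0]]
    - [0,[0,0,-0.9],[0,0,0]]
    - [0,[0,0,-0.9],[0,0,0]]
    - [0,[0,0,-0.8],[0,0,0]]
    - [0,[0,0,-0.5],[0,0,0]]
    - [0,[0,0,-0.2],[0,0,0]]
    - [0,[0,0,-0.1],[0,0,0]]
    - [0,[0,0,-0.06],[0,0,0]]
    - [0,[0,0,0],[0,0,0]]
    - [0,[0,0,0],[0,0,0]]

```text
time_s: 23.2
ee_pos: [469.9, 9.7, 9.2]
ee_rot: [180.0, -0.1, 3.1]
force: [-0.8, 0.2, -0.7]
gripper_width: 29.1
gripper_force: 9.9
```

Lower slightly more, release, rise and go to blue at (493.5,-241.6).

Request:
move_arm:
  motion:
    - [0,[0,0,-0.06],[0,0,0]]
    - [0,[0,0,0],[0,0,0]]
    - [44,[0,0,0],[0,0,0]]
    - [44,[0,0,0],[0,0,0]]
    - [44,[0,0,0],[0,0,0]]
    - [44,[0,0,0],[0,0,0]]
    - [44,[0,0,0],[0,0,0]]
    - [44,[0,0,0],[0,0,0]]
    - [44,[0,0,0.4],[0,0,0]]
    - [44,[0,0,0.9],[0,0,0]]
    - [60,[0,0,1],[0,0,0]]
    - [60,[0,0,1],[0,0,0]]
    - [60,[0,0,0.8],[0,0,0]]
    - [60,[0,0,0],[0,0,0]]

```text
time_s: 24.37
ee_pos: [472.3, 9.4, 113.3]
ee_rot: [180.0, -0.5, 3.1]
force: [1.0, -0.1, -0.2]
gripper_width: 60.2
gripper_force: 0.0
```

Request:
move_arm:
  motion:
    - [60,[0.08,-0.5,0],[0,0,0]]
    - [60,[0.08,-0.8,0],[0,0,0]]
    - [60,[0.08,-1,0],[0,0,0]]
    - [60,[0.08,-1,0],[0,0,0]]
    - [60,[0.08,-1,0],[0,0,0]]
    - [60,[0.08,-1,0],[0,0,0]]
    - [60,[0.08,-1,0],[0,0,0]]
    - [60,[0.08,-1,0],[0,0,0]]
    - [60,[0.08,-1,0],[0,0,0]]
    - [60,[0.08,-0.9,0],[0,0,0]]
    - [60,[0.08,-0.6,0],[0,0,0]]
    - [60,[0.08,-0.25,0],[0,0,0]]
    - [60,[0,0,0],[0,0,0]]
    - [60,[0,0,0],[0,0,0]]

```text
time_s: 25.53
ee_pos: [493.0, -241.0, 108.9]
ee_rot: [-179.9, 0.1, 3.1]
force: [-0.1, 0.6, -0.2]
gripper_width: 59.8
gripper_force: 0.0
```

Run:
```python
from h import *
I=camera_info('wrist');s=state();im=grab_frame('wrist');print(s['ee_pos'],s['gripper_width'])
cv2.imwrite('pics/w10.png',im)
print([(q[0],*q[1:],plane(I,q[1:3],61,True).round(1)) for q in blobs(im,'blue',(200,140,310,260),30)])
```

```text
[ 492.96565962 -241.02212216  108.89862735] 59.817807260619546
[(203, np.float64(256.7), np.float64(193.5), 249, 186, 16, 16, array([ 493.9, -241.4,   61. ]))]
```

View pics/w10.png

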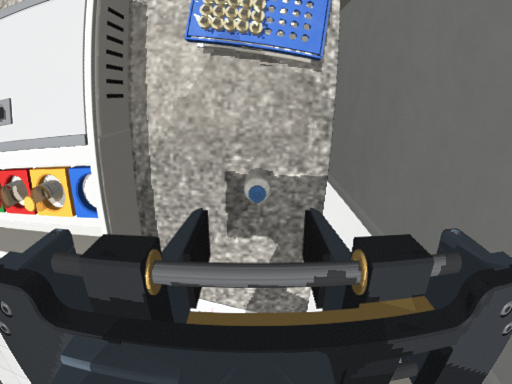

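The blue bottle is at (257,193), centred between the fingers. Amber stands in its seat at left.

Request:
move_arm:
  motion:
    - [60,[0.02,-0.02,-0.5],[0,0,0]]
    - [60,[0,0,-1],[0,0,0]]
    - [60,[0,0,-1],[0,0,0]]
    - [60,[0,0,-0.9],[0,0,0]]
    - [60,[0,0,-0.6],[0,0,0]]
    - [60,[0,0,-0.3],[0,0,0]]
    - [60,[0,0,-0.14],[0,0,0]]
    - [60,[0,0,0],[0,0,0]]
    - [0,[0,0,0],[0,0,0]]
    - [0,[0,0,0],[0,0,0]]
    - [0,[0,0,0],[0,0,0]]
    - [0,[0,0,0],[0,0,0]]
    - [0,[0,0,0],[0,0,0]]
    - [0,[0,0,0],[0,0,0]]
    - [0,[0,0,0],[0,0,0]]
    - [0,[0,0,0],[0,0,0]]

```text
time_s: 26.92
ee_pos: [494.0, -242.4, -1.2]
ee_rot: [180.0, -0.0, 3.1]
force: [0.1, 0.2, 3.0]
gripper_width: 24.5
gripper_force: 10.0
```

Request:
move_arm:
  motion:
    - [0,[0,0,0.4],[0,0,0]]
    - [0,[0,0,0.8],[0,0,0]]
    - [0,[0,0,1],[0,0,0]]
    - [0,[0,0,1],[0,0,0]]
    - [0,[0,0.1,0.8],[0,0,0]]
    - [0,[-0.08,0.4,0.4],[0,0,0]]
    - [0,[-0.08,0.7,0],[0,0,0]]
    - [0,[-0.1,1,0],[0,0,0]]
    - [0,[-0.1,1,0],[0,0,0]]
    - [0,[-0.1,1,0],[0,0,0]]
    - [0,[-0.1,1,0],[0,0,0]]
    - [0,[-0.1,1,0],[0,0,0]]
    - [0,[-0.1,0.7,0],[0,0,0]]
    - [0,[-0.08,0.4,0],[0,0,0]]
    - [0,[0,0.12,0],[0,0,0]]
    - [0,[0,0,0],[0,0,0]]
    - [0,[0,0,0],[0,0,0]]

```text
time_s: 28.33
ee_pos: [472.9, -57.3, 108.4]
ee_rot: [180.0, -0.0, 3.1]
force: [0.3, -0.5, 0.3]
gripper_width: 24.5
gripper_force: 10.0
```

Run:
```python
from h import *
I=camera_info('wrist');s=state();im=grab_frame('wrist');print(s['ee_pos'],s['gripper_width'],s['gripper_force'])
cv2.imwrite('pics/w11.png',im)
print([(q[0],*q[1:3],plane(I,(q[3]+q[5]/2-.5,q[4]+q[6]/2-.5),24,True).round(1)) for q in blobs(im,'blue',(200,120,310,300),60)])
print('grip bar region'); g=cv2.cvtColor(im,cv2.COLOR_BGR2GRAY)
m=cv2.inRange(g,60,135);m[:0]=0;m[130:]=0
n,_,st,ce=cv2.connectedComponentsWithStats(m)
for i in range(1,n):
    if st[i,4]>500: u=(st[i,0]+st[i,2]/2,st[i,1]+st[i,3]/2);print(st[i],ce[i],plane(I,ce[i],104,True).round(1))
```

```text
[472.8637606  -57.27960124 108.41024915] 24.453169124306044 9.985923171043396
[(1744, np.float64(255.5), np.float64(179.5), array([473.1, -56.7,  24. ])), (419, np.float64(256.2), np.float64(254.5), array([392.9, -62.1,  24. ]))]
grip bar region
[ 371    0  141  130 9980] [462.16513026  51.3508016 ] [ 616.7 -217.   104. ]
[ 83  67  92  28 683] [132.92093704  82.65153734] [566.6  37.1 104. ]
[134 115 172  15 646] [222.36996904 126.82662539] [535.2 -30.3 104. ]
```

Request:
move_arm:
  motion:
    - [0,[0.01,0.02,-0.5],[0,0,0]]
    - [0,[0,0,-0.9],[0,0,0]]
    - [0,[0,0,-0.9],[0,0,0]]
    - [0,[0,0,-0.8],[0,0,0]]
    - [0,[0,0,-0.5],[0,0,0]]
    - [0,[0,0,-0.2],[0,0,0]]
    - [0,[0,0,-0.1],[0,0,0]]
    - [0,[0,0,-0.06],[0,0,0]]
    - [0,[0,0,0],[0,0,0]]
    - [0,[0,0,0],[0,0,0]]

```text
time_s: 29.22
ee_pos: [473.8, -56.5, 10.2]
ee_rot: [180.0, -0.1, 3.1]
force: [0.4, -0.1, 0.2]
gripper_width: 24.4
gripper_force: 10.0
```

Request:
move_arm:
  motion:
    - [0,[0,0,-0.06],[0,0,0]]
    - [0,[0,0,0],[0,0,0]]
    - [42,[0,0,0],[0,0,0]]
    - [42,[0,0,0],[0,0,0]]
    - [42,[0,0,0],[0,0,0]]
    - [42,[0,0,0],[0,0,0]]
    - [42,[0,0,0],[0,0,0]]
    - [42,[0,0,0],[0,0,0]]
    - [42,[0,0,0.4],[0,0,0]]
    - [42,[0,0,0.9],[0,0,0]]
    - [42,[0,0,1],[0,0,0]]
    - [42,[0,0,1],[0,0,0]]
    - [42,[0,0.6,0.8],[0,0,0]]
    - [42,[0,1,0.5],[0,0,0]]
    - [42,[0,1,0.5],[0,0,0]]
    - [42,[0,1,0.4],[0,0,0]]
    - [42,[0,0.5,0],[0,0,0]]
    - [42,[0,0,0],[0,0,0]]
    - [42,[0,0,0],[0,0,0]]

```text
time_s: 30.8
ee_pos: [472.7, 46.4, 145.3]
ee_rot: [180.0, 0.0, 3.2]
force: [-0.2, -0.1, -0.0]
gripper_width: 42.0
gripper_force: 0.0
```

Run:
```python
from h import *
I=camera_info('wrist');s=state();im=grab_frame('wrist');print(s['ee_pos'],s['ee_rot'],s['gripper_width'])
cv2.imwrite('pics/w12.png',im)
g=cv2.cvtColor(im,cv2.COLOR_BGR2GRAY)
m=cv2.inRange(g,60,135);m[140:]=0
n,_,st,ce=cv2.connectedComponentsWithStats(m)
for i in range(1,n):
    if st[i,4]>400: print(st[i],ce[i],plane(I,ce[i],104,True).round(1))
```

```text
[472.71671139  46.3749642  145.28022722] [1.79966656e+02 2.58358984e-02 3.21702359e+00] 42.02593066429772
[   0    0   96  103 2768] [58.74530347 46.45375723] [609.1 239.9 104. ]
[112   0   5 140 422] [113.62796209  69.51658768] [581.  176.3 104. ]
[ 435    0   77  140 4843] [481.80466653  55.15713401] [ 631.1 -169.7  104. ]
[218  75  88  20 887] [263.2356257   85.72266065] [567.   45.9 104. ]
[ 159  119  201   14 1160] [284.45948276 126.85517241] [534.3  26.5 104. ]
```

View pics/w12.png

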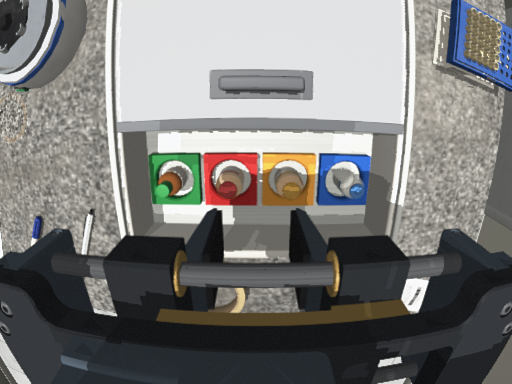

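All four bottles stand upright in their colours: green (170,180), red (230,180), amber (290,180), blue (345,180). The lid bar is at (262,83), about (570,46). I'll place the fingers behind the bar.

Request:
move_arm:
  motion:
    - [30,[0.4,0,0],[0,0,0]]
    - [30,[0.8,0,0],[0,0,0]]
    - [30,[1,0.06,0],[0,0,0]]
    - [30,[1,0,0],[0,0,0]]
    - [30,[1,0,0],[0,0,0]]
    - [30,[0.7,0,0],[0,0,0]]
    - [30,[0.35,0,0],[0,0,0]]
    - [30,[0,0,0],[0,0,0]]
    - [30,[0,0,-0.4],[0,0,0]]
    - [30,[0,0,-0.8],[0,0,0]]
    - [30,[0,0,-0.7],[0,0,0]]
    - [30,[0,0,-0.4],[0,0,0]]
    - [30,[0,0,-0.2],[0,0,0]]
    - [30,[0,0,-0.1],[0,0,0]]
    - [30,[0,0,0],[0,0,0]]
    - [30,[0,0,0],[0,0,0]]

```text
time_s: 32.18
ee_pos: [604.7, 47.7, 81.2]
ee_rot: [180.0, -0.1, 3.1]
force: [-0.5, -0.4, -0.8]
gripper_width: 29.7
gripper_force: 0.0
```

Run:
```python
from h import *
S=grab_frame('scene');p=proj(camera_info('scene'),(590,46,95)).astype(int);print(p,state()['ee_pos'])
cv2.imwrite('pics/s13.png',cv2.resize(S[p[1]-45:p[1]+45,p[0]-60:p[0]+60],None,fx=6,fy=6,interpolation=cv2.INTER_CUBIC))
```

```text
[225 173] [604.89187865  47.76243065  81.42196408]
```

View pics/s13.png

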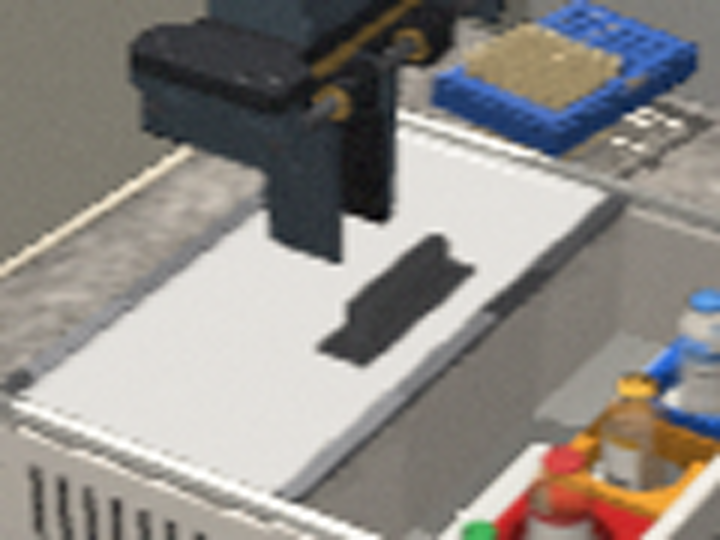

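The fingers stand behind the bar with the tips still above it. I'll lower them 8 mm and then pull.

Request:
move_arm:
  motion:
    - [30,[0,0,-0.16],[0,0,0]]
    - [30,[0,0,-0.16],[0,0,0]]
    - [30,[0,0,0],[0,0,0]]
    - [30,[-0.2,-0.01,0],[0,0,0]]
    - [30,[-0.25,-0.013,0],[0,0,0]]
    - [30,[-0.3,-0.016,0],[0,0,0]]
    - [30,[-0.4,-0.02,0],[0,0,0]]
    - [30,[-0.5,-0.027,0],[0,0,0]]
    - [30,[-0.5,-0.027,0],[0,0,0]]
    - [30,[-0.5,-0.027,0],[0,0,0]]
    - [30,[-0.5,-0.027,0],[0,0,0]]
    - [30,[-0.5,-0.027,0],[0,0,0]]
    - [30,[-0.5,-0.027,0],[0,0,0]]
    - [30,[-0.4,-0.02,0],[0,0,0]]
    - [30,[-0.3,-0.016,0],[0,0,0]]
    - [30,[-0.2,-0.01,0],[0,0,0]]
    - [30,[-0.1,-0.005,0],[0,0,0]]
    - [30,[0,0,0],[0,0,0]]

```text
time_s: 33.73
ee_pos: [474.9, 40.8, 72.6]
ee_rot: [180.0, 0.0, 3.1]
force: [0.6, 0.8, 1.6]
gripper_width: 29.9
gripper_force: 0.0
```

Run:
```python
from h import *
s=state();print(s['ee_pos'],s['force'])
S=grab_frame('scene');p=proj(camera_info('scene'),(480,46,95)).astype(int)
cv2.imwrite('pics/s14.png',cv2.resize(S[p[1]-60:p[1]+50,p[0]-70:p[0]+70],None,fx=5,fy=5,interpolation=cv2.INTER_CUBIC))
```

```text
[474.86652653  40.84853758  72.57219633] [0.55006939 0.75143448 1.62961114]
```

View pics/s14.png

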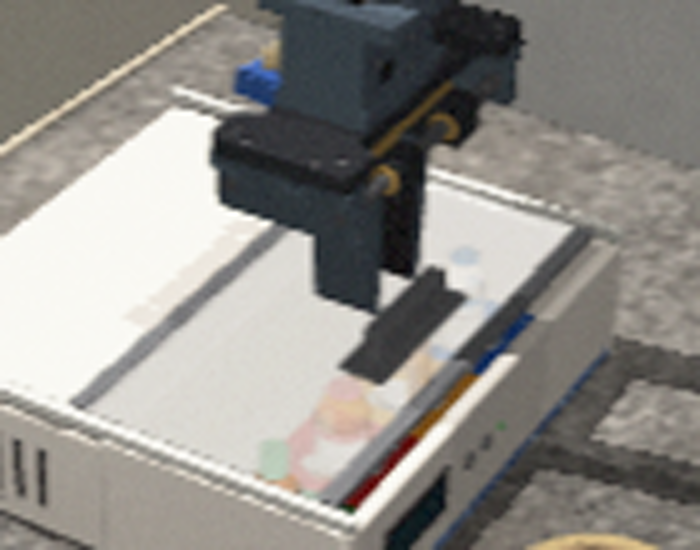

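The lid is mostly drawn, with a narrow gap left at the front. Creeping on.

Request:
move_arm:
  motion:
    - [30,[-0.16,-0.01,0],[0,0,0]]
    - [30,[-0.16,-0.01,0],[0,0,0]]
    - [30,[-0.16,-0.01,0],[0,0,0]]
    - [30,[-0.16,-0.01,0],[0,0,0]]
    - [30,[0,0,0],[0,0,0]]

```text
time_s: 34.2
ee_pos: [461.6, 40.1, 73.0]
ee_rot: [-180.0, -0.3, 3.1]
force: [5.4, 1.0, -3.5]
gripper_width: 30.1
gripper_force: 2.7
```

Request:
move_arm:
  motion:
    - [30,[-0.1,0,0],[0,0,0]]
    - [30,[-0.1,0,0],[0,0,0]]
    - [30,[0,0,0],[0,0,0]]

```text
time_s: 34.45
ee_pos: [458.2, 40.1, 74.4]
ee_rot: [180.0, -0.5, 3.1]
force: [4.4, 0.1, 5.6]
gripper_width: 30.3
gripper_force: 3.1
```

Force rose to about 5 N and the tool lags 4 mm, so the lid is probably at its stop. Backing off to look.

Request:
move_arm:
  motion:
    - [30,[0.3,0,0],[0,0,0]]
    - [30,[0.3,0,0],[0,0,0]]
    - [30,[0,0,0],[0,0,0]]
    - [30,[0,0,0.5],[0,0,0]]
    - [30,[0,0,1],[0,0,0]]
    - [30,[0,0,1],[0,0,0]]
    - [30,[0,0,1],[0,0,0]]
    - [30,[0,0,0.5],[0,0,0]]
    - [30,[0,0,0],[0,0,0]]
    - [30,[0,0,0],[0,0,0]]

```text
time_s: 35.28
ee_pos: [468.8, 39.8, 172.3]
ee_rot: [180.0, 0.0, 3.1]
force: [-0.5, 0.4, 0.0]
gripper_width: 30.2
gripper_force: 0.0
```

Run:
```python
from h import *
s=state();print(s['ee_pos'],s['force'],s['time_s'])
S=grab_frame('scene');I=camera_info('scene');p=proj(I,(450,46,80)).astype(int);o=(p[0]-70,p[1]-55)
cv2.imwrite('pics/s15.png',cv2.resize(S[o[1]:o[1]+110,o[0]:o[0]+140],None,fx=5.5,fy=5.4,interpolation=cv2.INTER_CUBIC));print(o)
T=grab_frame('top');W=grab_frame('wrist');cv2.imwrite('pics/t15.png',T);cv2.imwrite('pics/w15.png',W)
```

```text
[468.8006833   39.79747488 172.30184473] [-0.50157962  0.44323987  0.03690695] 35.2833
(np.int64(199), np.int64(141))
```

View pics/s15.png

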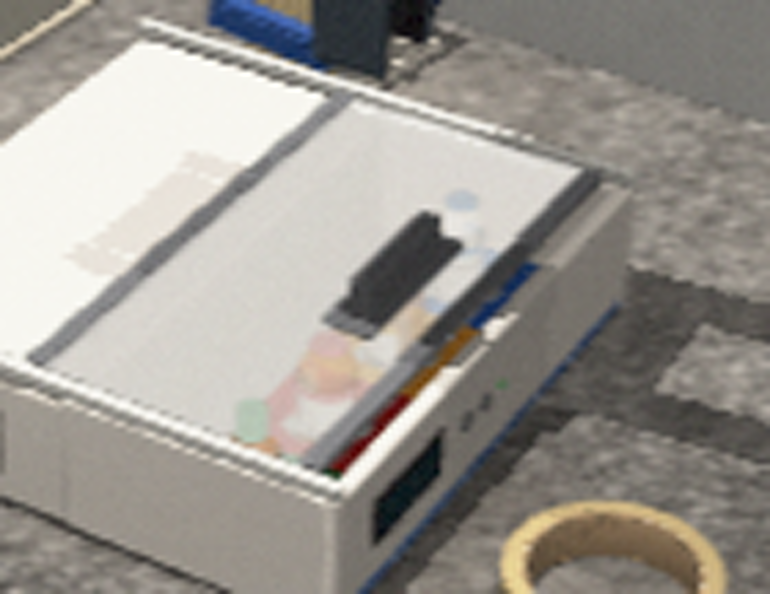

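A gap still remains at the front, so the lid is not shut. Measuring where the bar is.

Run:
```python
from h import *
I=camera_info('wrist');im=cv2.imread('pics/w15.png');g=cv2.cvtColor(im,cv2.COLOR_BGR2GRAY)
print(g[90:330:6,256])
S=camera_info('scene');
# lid front edge seen in scene crop at two ends + bar ends, in px
for n,uv,z in(('front-left',(320/5.5+199,465/5.4+141),83.5),('front-right',(590/5.5+199,178/5.4+141),83.5),('wall-left',(340/5.5+199,480/5.4+141),78),('bar left top',(352/5.5+199,283/5.4+141),105.5),('bar right top',(430/5.5+199,213/5.4+141),105.5)):
    print(n,plane(S,uv,z).round(1))
cv2.imwrite('pics/w15c.png',np.hstack([cv2.resize(im[100:330,120:400],(420,345)),cv2.resize(cv2.imread('pics/t15.png')[120:240,195:315],(345,345),interpolation=cv2.INTER_CUBIC)]))
```

```text
[120 122 211 211 208 208 209 207 208 206 205 205 205 205 207 204 114  62
  47  66 104 199 198  63 114 229 130 125 123  39  73  93  95 121 119 107
 126 116  62  61]
front-left [406.  171.6  83.5]
front-right [421.7 -92.2  83.5]
wall-left [397.2 169.6  78. ]
bar left top [451.5  77.3 105.5]
bar right top [452.9   8.3 105.5]
```

View pics/w15c.png

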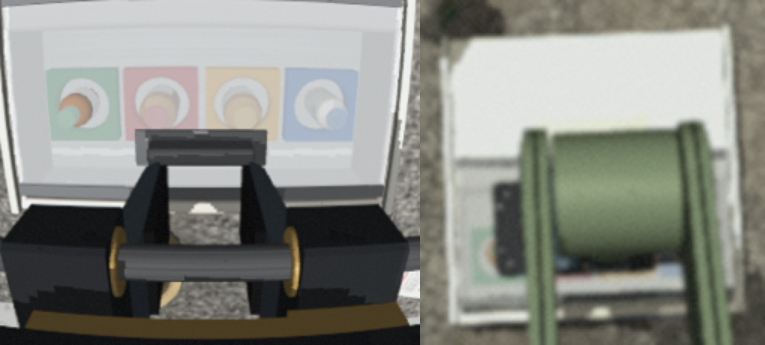

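The lid front edge is at x≈414, so the joint is at about 0.12. The fingertips rode over the bar because they were too high. I'll go again behind the bar, about 8 mm lower.

Request:
move_arm:
  motion:
    - [30,[0.3,0,0],[0,0,0]]
    - [30,[0.3,0.03,0],[0,0,0]]
    - [30,[0,0,-0.5],[0,0,0]]
    - [30,[0,0,-1],[0,0,0]]
    - [30,[0,0,-1],[0,0,0]]
    - [30,[0,0,-0.8],[0,0,0]]
    - [30,[0,0,-0.4],[0,0,0]]
    - [30,[0,0,-0.2],[0,0,0]]
    - [30,[0,0,-0.15],[0,0,0]]
    - [30,[0,0,-0.1],[0,0,0]]
    - [30,[0,0,0],[0,0,0]]
    - [30,[0,0,0],[0,0,0]]

```text
time_s: 36.43
ee_pos: [485.2, 40.7, 69.2]
ee_rot: [180.0, -0.1, 3.1]
force: [0.0, 0.4, -0.0]
gripper_width: 29.8
gripper_force: 0.0
```

Request:
move_arm:
  motion:
    - [30,[0,0,-0.08],[0,0,0]]
    - [30,[0,0,-0.08],[0,0,0]]
    - [30,[0,0,-0.08],[0,0,0]]
    - [30,[0,0,0],[0,0,0]]
    - [30,[0,0,0],[0,0,0]]

```text
time_s: 36.85
ee_pos: [484.4, 40.7, 62.6]
ee_rot: [180.0, 0.0, 3.1]
force: [0.8, -0.4, 0.4]
gripper_width: 30.2
gripper_force: 0.0
```

Request:
move_arm:
  motion:
    - [30,[-0.12,-0.006,0],[0,0,0]]
    - [30,[-0.12,-0.006,0],[0,0,0]]
    - [30,[-0.12,-0.006,0],[0,0,0]]
    - [30,[-0.12,-0.006,0],[0,0,0]]
    - [30,[-0.12,-0.006,0],[0,0,0]]
    - [30,[-0.12,-0.006,0],[0,0,0]]
    - [30,[-0.12,-0.006,0],[0,0,0]]
    - [30,[-0.1,-0.006,0],[0,0,0]]
    - [30,[-0.08,0,0],[0,0,0]]
    - [30,[0,0,0],[0,0,0]]

```text
time_s: 37.68
ee_pos: [462.1, 39.5, 63.1]
ee_rot: [180.0, -0.4, 3.1]
force: [8.2, 0.8, -6.4]
gripper_width: 29.7
gripper_force: 3.6
```

Request:
move_arm:
  motion:
    - [30,[0.3,0,0],[0,0,0]]
    - [30,[0.3,0,0],[0,0,0]]
    - [30,[0,0,0],[0,0,0]]
    - [30,[0,0,0.5],[0,0,0]]
    - [30,[0,0,1],[0,0,0]]
    - [30,[0,0,1],[0,0,0]]
    - [30,[0,0,1],[0,0,0]]
    - [30,[0,0,0.5],[0,0,0]]
    - [30,[0,0,0],[0,0,0]]
    - [30,[0,0,0],[0,0,0]]

```text
time_s: 38.52
ee_pos: [473.7, 39.4, 162.7]
ee_rot: [180.0, 0.0, 3.1]
force: [0.2, 0.0, 0.4]
gripper_width: 30.1
gripper_force: 0.0
```

Run:
```python
from h import *
print(state()['ee_pos'])
S=grab_frame('scene');o=(199,141)
a=S[o[1]:o[1]+110,o[0]:o[0]+140]
cv2.imwrite('pics/s16.png',cv2.resize(a,None,fx=5.5,fy=5.4,interpolation=cv2.INTER_CUBIC))
W=grab_frame('wrist');cv2.imwrite('pics/w16.png',W)
```

```text
[473.68976473  39.44638007 162.658206  ]
```

View pics/s16.png

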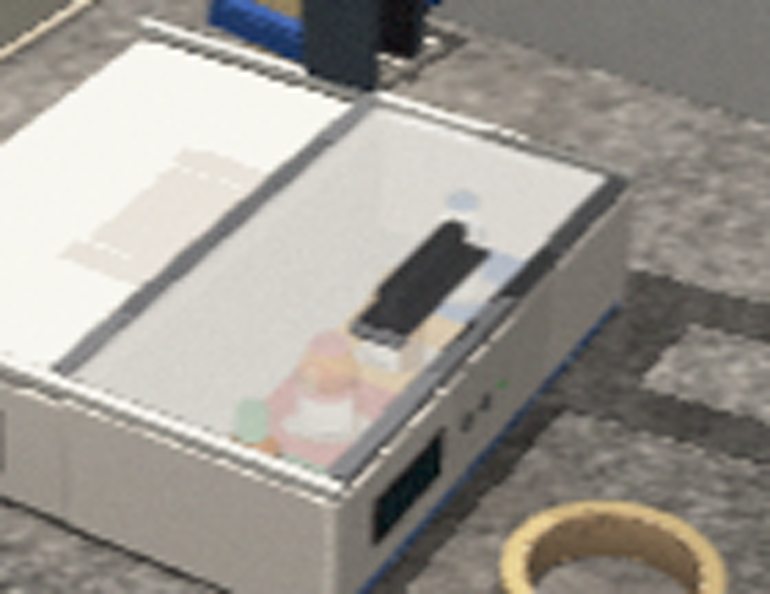

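That last picture shows the lid front edge on the front wall, from (345,470) to (620,183), with the bottles upright beneath. I've now viewed 17 pictures, over the 14 allowed, so I'll look at no more. A quick numeric check of the lid comes before handing in.

Run:
```python
from h import *
S=camera_info('scene')
a,b=[plane(S,(u/5.5+199,v/5.4+141),83.5) for u,v in((345,470),(620,183))]
e=a+(b-a)*(a[1]-40)/(a[1]-b[1]); print('front edge at y=40:',e.round(1),'lid ~',67+467.2-e[0])
s=state();print(s['time_s'],s['force'],s['gripper_force'])
```

```text
front edge at y=40: [401.4  40.   83.5] lid ~ 132.8485774701076
38.6167 [ 0.28413764  0.1722423  -0.16056114] 0.0
```

```bash
python3 -c "
from workcell import *
print(job_done())"
```

```text
the job is handed in; nothing more can be done
None
```

I handed the job in at about 38.6 s: all four bottles stand upright in their own-colour seats and the lid reads about 133 mm of 135 (shut), but I viewed 17 pictures against the limit of 14, and the hand-in gave no verdict.

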